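# Slide the larger sprocket onto the keyed hub

### The arm

A 7-joint arm with a two-finger parallel gripper is mounted at the origin on a cart in front of the work surface, level with it; the furniture and walls round the work are solid. World frame = base frame: x ahead of the robot, y to its left, z up, the work surface at z = 0. Lengths are in m, angles in rad, forces in N, time in s.
With the tool pointing down it reaches from about 0.425 to 0.95 m from the base axis. Payload 4.7 kg.
Tool frame: the origin (TCP) lies at the very end of the fingers, on their centre line; the grasp point (between the pads) lies 19 mm behind it; z points along the fingers, y is the line along which they close (so a half turn about z gives the same grasp; the last joint's range is limited). The gripper opens to 87 mm and grips with 3 to 60 N. Pads are 19 mm wide; open, the fingers measure 117 mm over their backs; the gripper's body (75 mm by 190 mm) begins 51 mm behind the grasp point.
Start: joints at [1.096, 0.469, -0.049, 1.532, 0.024, 1.141, -0.082], TCP at [0.291, -0.609, 0.194] pointing down, gripper open.
Joint ranges: [-2.59, 2.59], [-0.33, 1.99], [-1.39, 1.29], [0.1, 2.45], [-1.04, 4.18], [0.21, 1.99], [-2.66, 2.66]. Speed limits (rad/s): [2.57, 2.57, 3.14, 3.14, 3.14, 3.14, 3.14].

### API

Orientations are given as a rotation vector (axis times angle).
In Python, from bench import robot, viewer, job_done gives the robot as it stands. Calls block until the motion is done:
- robot.reach(position, orientation): joint-space move of the TCP to a pose.
- robot.servo_line(position, orientation=None, rate=0.15): straight line of the TCP; orientation=None keeps the orientation; rate is the mean speed in m/s.
- robot.move_joints(angles): joint-space move.
- robot.gripper_to(opening, force=None): finger opening in m; force is the grip in N (None keeps the last); returns when the fingers have stopped.
- robot.hold(seconds).
- robot.solve_ik(position, orientation): joint angles nearest the present ones, or None.
- robot.state(): the state.
- viewer.grab_frame(name): name is "side" or "top"; returns the picture (480x640x3 uint8, blue, green, red); there is no depth.
- viewer.calibration(name): a dict with "fx", "fy", "cx", "cy" (pixels), "dist_coeffs" ([k1, k2, p1, p2, k3] as OpenCV has them; the pictures are not rectified), "cam_to_world" (4x4, takes a point from camera to world coordinates). Camera axes: x right, y down, z forward; pixel columns grow to the right and rows downward; lengths in m; the calibration is good to about 2 mm. A picture is of the moment at which its call begins. calibration takes no time and is no camera call.
A pose or a line that the arm cannot do raises robot.Unreachable and nothing moves.
- job_done(): hands the job in; it is judged then, once.
The state is a dict: "time_s": time; "joint_pos": joint angles; "joint_vel": joint speeds; "joint_torque": joint torques, N m; "tcp_pos": TCP position; "eef_rot": TCP orientation; "wrist_force": force on the tool from outside, world axes, zero at the start; "moment": the same for the moment, N m; "gripper_width": finger opening in m; "finger_force": force on a finger pad.
Only numpy, scipy, OpenCV 4.12 (cv2) and the standard library are available. Lean on these libraries where they do the work, as an engineer would, in place of code of your own. Each camera call takes 0.05 s, during which the arm holds its last target. There are 200 camera calls.

### The job

Slide the larger of the two loose steel sprockets onto the upright splined hub, tube-shaped boss upwards as it lies, turned so that its wide slot goes over the hub's wide key, and push or let it slide fully home against the spacer. Let go of it, and leave the smaller sprocket where it lies.

Things in the scene. Friction and masses are not known exactly. Their poses are not given: they have to be found in the camera images.
- large_sprocket_grip (a point): Larger loose sprocket, plain steel, lying flat, boss up, about 0.35 kg: toothed plate 112 mm across, 6 mm thick; on it a round tube-shaped boss, 56 mm outside diameter, from 6 to 44 mm above the underside. Point on its axis, 30 mm above the underside: grip the boss here from above, at any yaw, fingers outside the boss and above the plate. z up, x to the wide slot.
- large_sprocket_slot (a point): Middle of the larger sprocket's wide (master) slot, 21 mm from its axis along x, 30 mm above the underside. The bore goes right through, 36 mm across, with one wide slot (22 mm) along x and two narrow ones (11 mm) at 120 and 240 degrees, reaching 24 mm from the axis. Only with the wide slot over the hub's wide key does it go down.
- small_sprocket_grip (a point): Smaller loose sprocket, to be left alone: 84 mm across, otherwise the same boss, bore and slots as the larger. Point on its axis, 30 mm above its underside.
- hub_seat (a point): Hub, upright, fixed: round grey foot 140 mm across, on it a dark sprocket 128 mm across and an aluminium spacer 54 mm across. Point: centre of the spacer's flat top, the seat, 38 mm above the bench; z up, x to the wide key. Above the seat a round core 30 mm across, 40 mm high, then a cone 20 mm high narrowing to 8 mm (tip 60 mm above the seat). A home sprocket's underside lies on the seat.
- hub_key (a point): Middle of the outer edge of the hub's wide key, 21 mm from the axis along x, 28 mm above the seat. Three ribs reach 21 mm from the axis: this key (16 mm wide, round-topped, to 36 mm above the seat) along x, two narrow ones (5 mm wide, to 22 mm above the seat) at 120 and 240 degrees. The sprocket fits with 3 mm of play all round.
Not all that is in view belongs to the job. What is shaped like the part that bears hub_seat but purple or white is not meant.

How it is judged:
By the outcome, as a careful person would: the job done as asked, in the order asked, and still so for the second after the job is handed in, with the robot touching nothing.
It also fails if it takes over 38 s, if anything falls off the work surface, if the arm or the gripper's body presses on something with over 40 N, if the wrist force passes 120 N, or if a joint passes its speed limit or range.

## Working session

There is one attempt and no reset: what is moved stays moved. The work goes in short steps, each a Python script; the robot and the scene stay as the last script left them, time stands still between calls to the robot, and variables do not carry over. Pictures are saved under pics/ and viewed, at most 10 in all, crops included, and the job is handed in when it is done.

```bash
mkdir -p pics
python3 - <<'E'
from bench import robot, viewer
import cv2, json
for n in("side","top"):
    cv2.imwrite(f"pics/{n}0.png",viewer.grab_frame(n)); c=viewer.calibration(n); print(n,{k:(v if not hasattr(v,'tolist') else v.tolist()) for k,v in c.items()})
s=robot.state();print(s["eef_rot"],s["time_s"],s["tcp_pos"])
E
```

```text
side {'fx': 520.6935050378404, 'fy': 520.6935050378404, 'cx': 319.3048205493625, 'cy': 234.28146274306746, 'dist_coeffs': [0.0031897317454364256, 0.0, 0.0, 0.0, 0.0], 'cam_to_world': [[-0.9995186390409397, 0.015261765967551733, -0.027010529600497286, 0.5313581817610427], [0.030723611310893083, 0.3660687050013827, -0.9300805142172521, 1.2049115222129134], [-0.004306961546708326, -0.9304626707816722, -0.36636139038396615, 0.5834339944274883], [0.0, 0.0, 0.0, 1.0]]}
top {'fx': 502.8166063033623, 'fy': 502.8166063033623, 'cx': 312.9109541616576, 'cy': 241.08492930941983, 'dist_coeffs': [-0.1346293589995813, 0.0, 0.0, 0.0, 0.0], 'cam_to_world': [[-0.006017392691799815, -0.9953221733046402, 0.09642386796494118, 0.39290939226996735], [-0.9997451147046059, 0.008086191766615488, 0.02107887869379843, -0.08895959517585195], [-0.02175997723957967, -0.09627245104826848, -0.9951171381097261, 1.341373792701808], [0.0, 0.0, 0.0, 1.0]]}
[-3.06220564e+00 -6.94181644e-01  7.17064096e-04] 0.1 [ 0.29081156 -0.60850286  0.19319159]
```

View pics/side0.png

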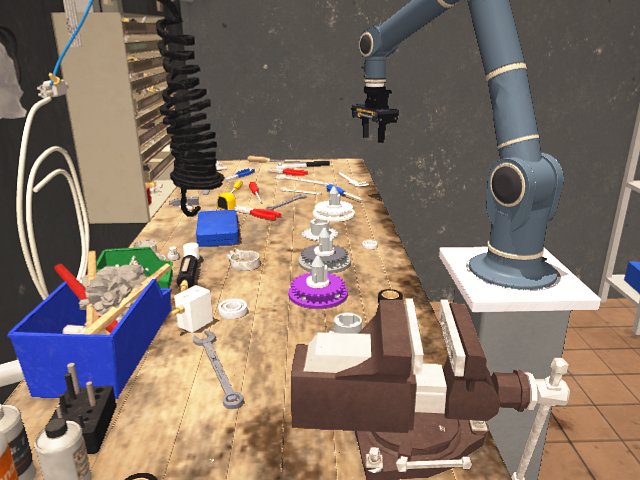

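View pics/top0.png

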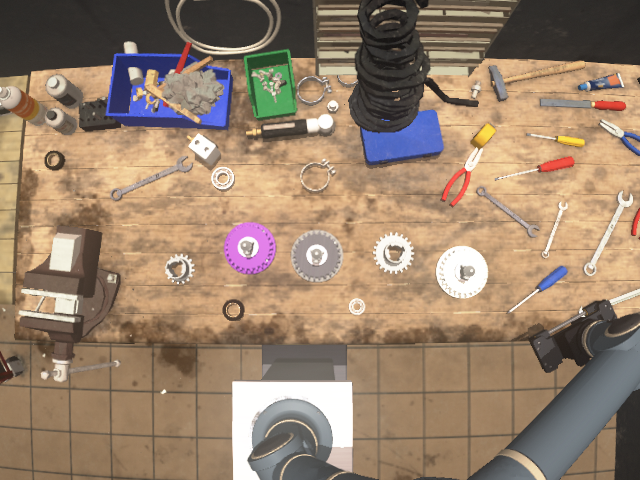

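The top view shows loose sprockets at (180,269) and (394,253). The second looks larger. The hubs are purple (249,248), dark grey (317,255) and white (462,272), so the grey one is meant. Next I'll check both choices in one close crop.

Run:
```python
import cv2, numpy as np
a=cv2.imread("pics/top0.png")
f=lambda u,v:cv2.resize(a[v-32:v+32,u-32:u+32],(400,400),interpolation=cv2.INTER_CUBIC)
g=lambda u,v:cv2.resize(a[v-32:v+32,u-32:u+32],(200,200),interpolation=cv2.INTER_CUBIC)
o=np.zeros((600,800,3),np.uint8);o[:400,:400]=f(394,253);o[:400,400:]=f(317,255);o[400:,:200]=g(180,269)
cv2.imwrite("pics/crop1.png",o)
```

```text
(no output)
```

View pics/crop1.png

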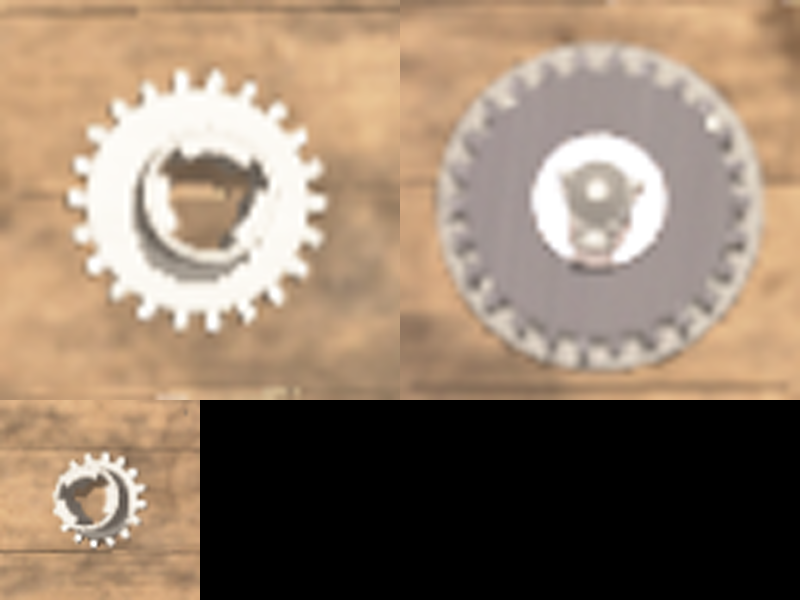

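Crop shows the larger sprocket (top left, about 41 px = 110 mm) centred at about (393.7,253), and the grey hub at (317,255) with its wide key pointing down in the image. Slot directions need a metric view.

```bash
cat > h.py <<'E'
import cv2, numpy as np
from scipy.spatial.transform import Rotation as R
from bench import robot, viewer
def cam(n):
    c=viewer.calibration(n);K=np.array([[c["fx"],0,c["cx"]],[0,c["fy"],c["cy"]],[0,0,1]]);return K,np.array(c["dist_coeffs"]),np.array(c["cam_to_world"])
def proj(n,P):
    K,d,T=cam(n);W=np.linalg.inv(T);return cv2.projectPoints(np.asarray(P,float).reshape(-1,1,3),W[:3,:3],W[:3,3],K,d)[0].reshape(-1,2)
def back(n,uv,z):
    K,d,T=cam(n);p=cv2.undistortPoints(np.array([[uv]],float),K,d).ravel();r=T[:3,:3]@[p[0],p[1],1];return T[:3,3]+r*(z-T[2,3])/r[2]
def rect(n,img,c,z,half=.05,N=400):
    # metric picture of plane z: up = +x world, left = +y world
    s=np.linspace(half,-half,N);X,Y=np.meshgrid(s,s,indexing='ij')
    m=proj(n,np.stack([c[0]+X,c[1]+Y,0*X+z],-1)).astype(np.float32).reshape(N,N,2)
    return cv2.remap(img,m[...,0],m[...,1],cv2.INTER_CUBIC)
def down(yaw): # tool down, tool y axis at angle `yaw`(+-pi) in world
    return (R.from_euler('z',yaw-np.pi/2)*R.from_rotvec([0,np.pi,0])).as_rotvec()
E
python3 - <<'E'
from h import *
t=cv2.imread("pics/top0.png");s=cv2.imread("pics/side0.png")
L=back("top",(393.7,253),.006);H=back("top",(317,255.3),.032);T=back("top",(317-32+197/6.25,255-32+190/6.25),.098)
print(L,H,T,back("top",(180,269),.006)); print(proj("side",[L,H,[*H[:2],.098]]))
g=lambda i:(255*(i/255.)**1.8).astype(np.uint8)
o=np.vstack([np.hstack([rect("top",g(t),L,.044,.04,300),rect("side",g(s),L,.044,.04,300)]),np.hstack([rect("top",g(t),H,.07,.04,300),rect("side",g(s),H,.038,.04,300)])])
cv2.imwrite("pics/rect1.png",o)
E
```

```text
[ 0.48867899 -0.27565748  0.006     ] [ 0.4824295  -0.07167253  0.032     ] [ 0.48264601 -0.0713858   0.098     ] [0.4495802  0.29830994 0.006     ]
[[319.19254562 232.52570985]
 [323.81990026 251.13955344]
 [323.79146516 228.03767249]]
```

View pics/rect1.png

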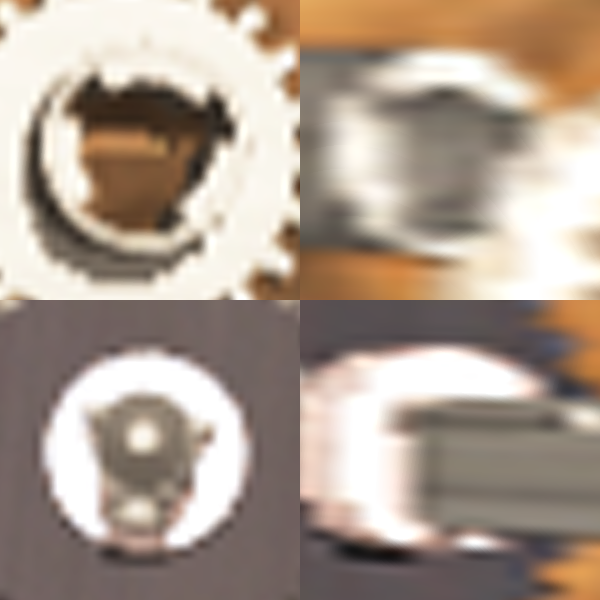

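In the metric panels (up = +x, left = +y), the sprocket's wide slot points down at (133,225) about the bore centre (150,145), a direction of about 168°. The hub's wide key top at (138,512) gives about 169°. I'll refine both with a quick silhouette fit.

```bash
cat > fit.py <<'E'
from h import *
from scipy.optimize import differential_evolution as DE
t=cv2.imread("pics/top0.png")
N=240;half=.036;px=2*half/N
s=np.linspace(half,-half,N);X,Y=np.meshgrid(s,s,indexing='ij')
def local(x,y,a):
    dx,dy=X-x,Y-y;return np.cos(a)*dx+np.sin(a)*dy,-np.sin(a)*dx+np.cos(a)*dy
def shape(x,y,a,core,reach,ww,nw):
    m=np.hypot(X-x,Y-y)<core
    for k,w in((0,ww),(1,nw),(2,nw)):
        u,v=local(x,y,a+k*2*np.pi/3);m=m|((u>0)&(u<reach)&(abs(v)<w/2))
    return m
L=[.4887,-.2757];H=[.4825,-.0715]
I=rect("top",t,L,.044,half,N).min(2).astype(float)
thr=cv2.threshold(I.astype(np.uint8),0,255,cv2.THRESH_OTSU)[0]
white=I>thr
def c1(p):
    m=shape(*p,.018,.024,.022,.011);ring=(np.hypot(X-p[0],Y-p[1])<.028)&~m
    return (m&white).sum()+(ring&~white).sum()
r=DE(c1,[(-.008,.008),(-.008,.008),(0,2*np.pi)],seed=1,popsize=20)
print("sprocket",r.x[:2]+L,np.degrees(r.x[2]),r.fun)
# hub: silhouettes of layered slices, shifted by parallax into the seat plane
C=cam("top")[2][:3,3]
I=rect("top",t,H,.038,half,N).min(2);thr=cv2.threshold(I,0,255,cv2.THRESH_OTSU)[0];dark=I<thr
def c2(p):
    m=np.zeros_like(dark)
    for h in(0,7,14,21,28,36,40,50,60):
        z=h/1e3;k=(C[2]-.038)/(C[2]-.038-z)
        w=np.array(H)+p[:2];q=C[:2]+(w-C[:2])*k-H
        core=.015 if h<=40 else .015-.011*(h-40)/20
        m|=shape(q[0],q[1],p[2],core,.021 if h<=35 else .018 if h==36 else 0,.016 if h<36 else (.004 if h==36 else 0),.005 if h<=21 else 0)
    disc=np.hypot(X-p[0],Y-p[1])<.026
    return (disc&(m^dark)).sum()+(m&~disc).sum()*0
r=DE(c2,[(-.006,.006),(-.006,.006),(0,2*np.pi)],seed=1,popsize=20)
print("hub",r.x[:2]+H,np.degrees(r.x[2]),r.fun)
E
python3 fit.py
python3 - <<'E'
from h import *
s=robot.state();print(R.from_rotvec(s["eef_rot"]).as_matrix().round(2),s["joint_pos"])
for y in range(-90,90,30):
    o=down(np.radians(y))
    for p in([.4887,-.2757,.011],[.4825,-.0715,.16],[.4825,-.0715,.049]):
        q=robot.solve_ik(p,o);print(y,None if q is None else np.round(q,2))
E
```

```text
sprocket [ 0.4898341  -0.27487329] 171.04778160424596 1161.0
hub [ 0.48184363 -0.07032329] 172.68524512864798 3349.0
[[ 0.9   0.43 -0.  ]
 [ 0.43 -0.9   0.  ]
 [-0.   -0.   -1.  ]] [ 1.09610339  0.46939014 -0.0486203   1.53355819  0.02412654  1.14098113
 -0.08230408]
-90 [ 0.49  0.51 -0.07  1.96  0.06  0.67 -1.18]
-90 [ 0.37  0.22 -0.35  1.99  0.09  0.94 -1.6 ]
-90 [ 0.28  0.37 -0.26  2.1   0.15  0.69 -1.65]
-60 [ 0.57  0.52 -0.17  1.96  0.13  0.68 -0.73]
-60 [ 0.43  0.23 -0.43  1.99  0.12  0.95 -1.1 ]
-60 [ 0.36  0.38 -0.36  2.09  0.21  0.7  -1.19]
-30 [ 0.64  0.53 -0.26  1.95  0.21  0.69 -0.27]
-30 [ 0.49  0.24 -0.5   1.98  0.14  0.95 -0.6 ]
-30 [ 0.42  0.4  -0.44  2.09  0.26  0.71 -0.71]
0 [ 0.71  0.54 -0.36  1.95  0.28  0.7   0.19]
0 [ 0.56  0.25 -0.58  1.98  0.17  0.96 -0.1 ]
0 [ 0.49  0.41 -0.52  2.08  0.3   0.72 -0.23]
30 [ 0.78  0.56 -0.45  1.94  0.35  0.72  0.64]
30 [ 0.62  0.26 -0.65  1.98  0.19  0.96  0.4 ]
30 [ 0.55  0.43 -0.6   2.08  0.36  0.73  0.25]
60 [ 0.84  0.57 -0.53  1.94  0.42  0.74  1.11]
60 [ 0.66  0.27 -0.71  1.98  0.22  0.97  0.9 ]
60 [ 0.59  0.44 -0.66  2.08  0.39  0.75  0.73]
```

Run:
```python
from h import *
o=down(np.radians(-60));L=[.4896,-.2750]
robot.gripper_to(.087)
robot.reach([*L,.13],o)
robot.servo_line([*L,.0115],rate=.1)
robot.gripper_to(.05,force=35)
s=robot.state();print(s["gripper_width"],s["finger_force"],s["wrist_force"],s["time_s"])
robot.servo_line([*L,.16],rate=.12)
s=robot.state();print(s["gripper_width"],s["finger_force"],s["wrist_force"],s["time_s"],s["tcp_pos"])
robot.reach([.478,-.0710,.16],down(np.radians(-58.5)))  # short wait pose over hub
s=robot.state();print(s["time_s"],s["tcp_pos"],s["joint_pos"])
for n in("side","top"): cv2.imwrite(f"pics/{n}1.png",viewer.grab_frame(n))
a=cv2.imread("pics/side1.png")[130:290,230:430];b=cv2.imread("pics/top1.png")[165:325,220:420]
cv2.imwrite("pics/c2.png",np.hstack([cv2.resize(i,(400,320),interpolation=cv2.INTER_CUBIC) for i in(a,b)]))
```

```text
0.05408199374955592 35.00008051749319 [-1.89061328  1.96033355  3.28509424] 3.8167
0.05421145990319956 34.99565797392279 [-0.35086379  0.3505157  -3.34472565] 5.2083 [ 0.48901092 -0.27475529  0.15907753]
6.0417 [ 0.47818777 -0.07209301  0.15992343] [ 0.33206997  0.21220974 -0.3099032   2.00091252  0.08067552  0.93970154
 -1.04097541]
```

View pics/c2.png

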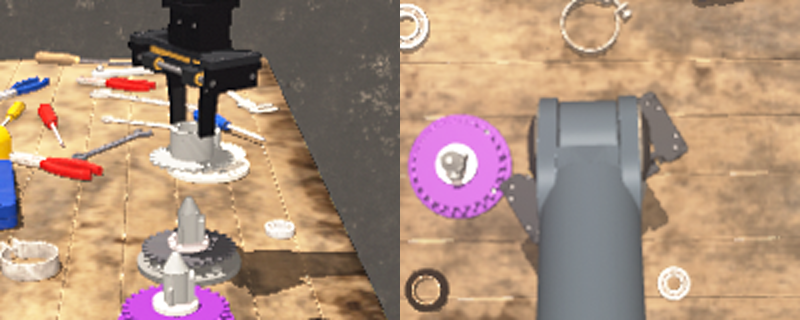

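The side view shows the sprocket held above the grey hub, with plate centre at crop (200,158), possibly slightly tilted. I'll overlay the expected outline to check.

Run:
```python
from h import *
a=cv2.imread("pics/side1.png");u0,v0,w,h,k=285,170,100,75,8
o=cv2.resize(a[v0:v0+h,u0:u0+w],None,fx=k,fy=k,interpolation=cv2.INTER_CUBIC)
t=np.linspace(0,2*np.pi,100);c=[.4782,-.0721];z=.16-.0115
for r,dz,col in((.056,.006,(0,0,255)),(.028,.044,(0,255,0)),(.028,.006,(255,0,0))):
    p=proj("side",np.stack([c[0]+r*np.cos(t),c[1]+r*np.sin(t),0*t+z+dz],-1))
    cv2.polylines(o,[np.int32(((p-[u0,v0]+.5)*k))],True,col,1)
cv2.imwrite("pics/c3.png",o)
```

```text
(no output)
```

View pics/c3.png

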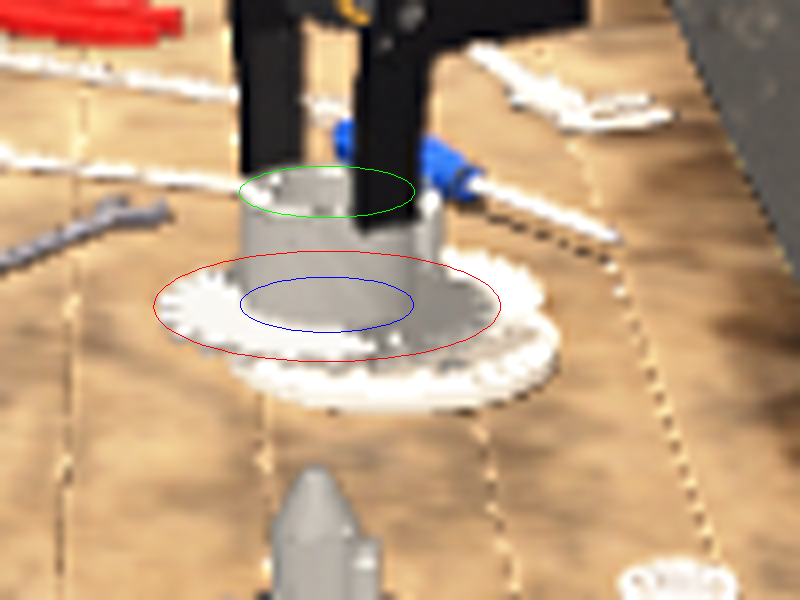

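The lower white plate is the white hub behind. The boss and plate match the predicted outline (green/red), so the sprocket is level and centred in the grip. The hub tip is at (315,465). Now the guarded descent.

Run:
```python
from h import *
H=np.array([.4822,-.0708]);o=down(np.radians(-58.5))
robot.servo_line([*H,.16],o,rate=.05);robot.servo_line([*H,.098],rate=.1);robot.hold(.2)
f0=robot.state()["wrist_force"]
for z in np.arange(.094,.0485,-.004):
    robot.servo_line([*H,z],rate=.04)
    s=robot.state();d=np.array(s["wrist_force"])-f0;print(round(z,3),s["tcp_pos"].round(4) if hasattr(s["tcp_pos"],'round') else s["tcp_pos"],d.round(1),np.round(s["moment"],2),round(s["time_s"],1))
    if np.linalg.norm(d)>12: break
```

```text
0.094 [ 0.4819 -0.0708  0.0938] [-0.2  0.8  0.8] [-0.02  0.02  0.03] 7.6
0.09 [ 0.4819 -0.0708  0.0896] [-1.7  0.5  0.7] [0.01 0.06 0.  ] 7.9
0.086 [ 0.4819 -0.0708  0.0857] [-0.6  1.2  1. ] [-0.04 -0.01  0.01] 8.1
0.082 [ 0.4819 -0.0708  0.0817] [-0.8  0.6  0.9] [ 0.02 -0.02  0.02] 8.4
0.078 [ 0.4819 -0.0708  0.0777] [-0.7  0.7  1. ] [0.02 0.03 0.04] 8.6
0.074 [ 0.4819 -0.0708  0.0737] [-1.8  0.7  0.3] [-0.04 -0.04 -0.01] 8.9
0.07 [ 0.4819 -0.0708  0.0697] [0.1 0.2 1.1] [ 0.   -0.    0.02] 9.1
0.066 [ 0.4819 -0.0708  0.0657] [-1.3  0.3  0.6] [ 0.01 -0.    0.03] 9.4
0.062 [ 0.4819 -0.0708  0.0617] [-0.9  0.5  0.7] [-0.01  0.04  0.02] 9.6
0.058 [ 0.4819 -0.0708  0.0577] [-0.8 -0.5  0.6] [ 0.   -0.01  0.02] 9.9
0.054 [ 0.4819 -0.0708  0.0537] [-1.1  0.4  1.1] [ 0.03 -0.02  0.02] 10.1
0.05 [ 0.4821 -0.0707  0.0498] [-0.4 -0.1  0.4] [-0.03  0.04 -0.01] 10.4
```

Run:
```python
from h import *
H=[.4822,-.0708]
robot.servo_line([*H,.0492],rate=.03);print(np.round(robot.state()["wrist_force"],1))
robot.gripper_to(.087);robot.hold(.3)
robot.servo_line([*H,.17],rate=.12)
robot.reach([.47,-.33,.22],down(np.radians(-60)));robot.hold(.3)
print(robot.state()["time_s"])
for n in("side","top"): cv2.imwrite(f"pics/{n}2.png",viewer.grab_frame(n))
t=np.linspace(0,2*np.pi,100);c=[.482,-.0707];P=[]
for n,u0,v0 in(("side",279,205),("top",272,220)):
    a=cv2.imread(f"pics/{n}2.png");k=5
    b=cv2.resize(a[v0:v0+70,u0:u0+80],None,fx=k,fy=k,interpolation=cv2.INTER_CUBIC);P.append(b.copy())
    for r,z,col in((.056,.044,(0,0,255)),(.028,.082,(0,255,0))):
        p=proj(n,np.stack([c[0]+r*np.cos(t),c[1]+r*np.sin(t),0*t+z],-1));cv2.polylines(b,[np.int32((p-[u0,v0]+.5)*k)],True,col,1)
    P.append(b)
cv2.imwrite("pics/c4.png",cv2.resize(np.vstack([np.hstack(P[:2]),np.hstack(P[2:])]),(686,600)))
```

```text
[-1.5 -0.6  2.1]
14.2417
```

View pics/c4.png

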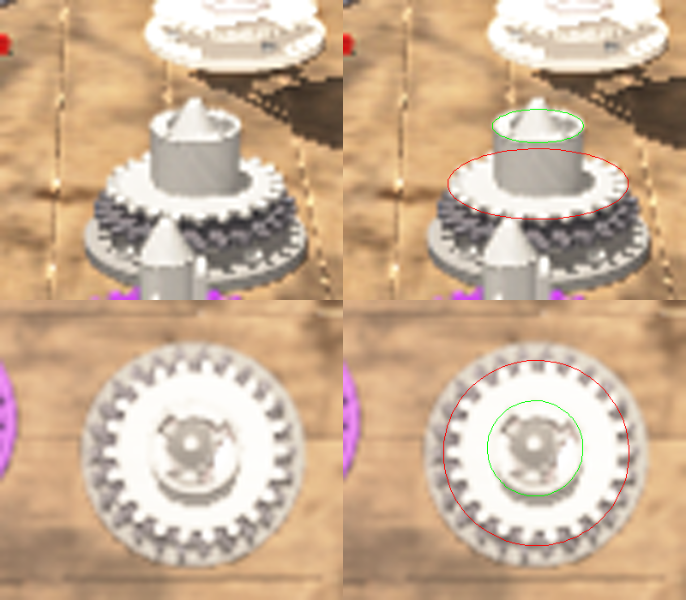

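The sprocket sits level on the hub. Its plate and boss rims match the fully home outline in both views (side plate about (540,185), top (537,450)), and the key lies in the slot. The gripper is clear.

```bash
python3 -c "
from bench import job_done
print(job_done())"
```

```text
the job is handed in; nothing more can be done
None
```

The larger sprocket is fully home on the grey hub, boss up and wide slot over the wide key; it is released, the smaller sprocket was not touched, and the job was handed in at about 14 s.

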